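Stage the amber sample bottles on the loading rail by height

ROBOT

A 6-joint arm with a two-finger parallel gripper is mounted at the origin on the work surface. World frame = base frame: x ahead of the robot, y to its left, z up, the work surface at z = 0. Lengths are in m, angles in rad, forces in N, time in s.
With the tool pointing down it reaches from about 0.225 to 0.875 m from the base axis. Payload 3.4 kg.
Tool frame: the origin (TCP) lies at the very end of the fingers, on their centre line; the grasp point (between the pads) lies 19 mm behind it; z points along the fingers, y is the line along which they close (so a half turn about z gives the same grasp; the last joint's range is limited). The gripper opens to 85 mm and grips with 20 to 120 N. Pads are 22 mm wide; open, the fingers measure 114 mm over their backs; the gripper's body (76 mm by 85 mm) begins 54 mm behind the grasp point. The pads swing forward as they close: fully open they stand 13 mm farther back than shut.
Start: joints at [-1.236, 0.276, 1.505, -0, 1.361, -0.121], TCP at [0.253, -0.516, 0.231] pointing down, gripper open.
Joint ranges: [-2.89, 2.89], [-0.75, 2.08], [0.22, 2.7], [-1.18, 4.32], [0.11, 2.71], [-2.7, 2.7]. Speed limits (rad/s): [2.57, 2.57, 3.14, 3.14, 3.14, 3.14].

INTERFACE

Orientations are given as a unit quaternion [w, x, y, z].
In Python, from rig import manip gives the robot as it stands. The module is installed in compiled form; this text tells all that it offers.
- The arm moves only by the tool play_rows, never from a script. Its argument "motion" is a list of rows, each a list of 5 numbers: the shift along the tool's x, y, z in units of 40 mm (1.0 is 40 mm), then the turn about the tool's z in units of 10 degrees (1.0 is 10 degrees), then the finger opening in mm, from 0 to 85.4. A call has 1 to 5 rows; each row is the pose to reach, as a shift and turn from the pose commanded when the call began, along the tool's axes at that moment; what a row does not reach only later rows make up. A row lasts 1/8 s, in which the tool goes at most 62.5 mm and 10.7 degrees, less where a joint would pass 70% of its speed; a pose out of reach is approached as far as the arm can. A call with a gripper value outside its range is refused whole. The fingers move at their own pace and stop on an object; "newtons" is the grip in N (left out, the last holds). Time passes only in rows, so rows that repeat a pose let the fingers close. It gives the time, the measured TCP pose, the force, the opening and the grip force at its end, in the units of the state.
- manip.get_state(): the state, without advancing time (a new reading comes with each control period).
- manip.get_image(name): name is "side" or "top"; returns a dict with "img" (420x560x3 uint8, red, green, blue), "range_z" (420x560 float32, m along the optical axis (not along the pixel's ray), 0 where there is no reading), "fx", "fy", "cx", "cy" (pixels), "D" ([k1, k2, p1, p2, k3] as OpenCV has them; the pictures are not rectified), "R" (3x3) and "t" (3): a world point X has camera coordinates R X + t. Camera axes: x right, y down, z forward; pixel columns grow to the right and rows downward; lengths in m; the calibration is good to about 2 mm. A picture is of the moment at which its call begins.
- manip.sign_off(): hands the job in; it is judged then, once.
The state is a dict: "clock": time; "qpos": joint angles; "qd": joint speeds; "effort": joint torques, N m; "position": TCP position; "ee_rot": TCP orientation; "contact_force": force on the tool from outside, world axes, zero at the start; "moment": the same for the moment, N m; "width": finger opening in m; "gripper_force": force on a finger pad.
Only numpy, scipy, OpenCV 4.12 (cv2) and the standard library are available. Lean on these libraries where they do the work, as an engineer would, in place of code of your own. Each camera call takes 0.05 s, during which the arm holds its last target. There are 200 camera calls.

TASK

Stand the four blue-capped amber bottles on the grey loading rail in order of height, one centred on each round mark: the shortest on the mark next to the orange stud, the tallest on the mark farthest from it. Keep the bottles upright and set them down gently, and leave the white-capped bottle, the box and the wrench where they are.

Things in the scene. Friction and masses are not known exactly. Their poses are not given: they have to be found in the camera images.
- bottle_45: The shortest and thinnest of four loose upright amber glass bottles with blue screw caps (white dot in the middle of the cap): 45 mm tall, straight-sided, 24 mm in diameter from foot to cap apart from a 4 mm high neck groove under the 12 mm high cap. Stands on the table at the start. Origin: centre of its underside; z up its axis. Round, so its yaw does not matter.
- bottle_70: The second shortest of four loose upright amber glass bottles with blue screw caps (white dot in the middle of the cap): 70 mm tall, straight-sided, 32 mm in diameter from foot to cap apart from a 4 mm high neck groove under the 12 mm high cap. Stands on the table at the start. Origin: centre of its underside; z up its axis. Round, so its yaw does not matter.
- bottle_95: The second tallest of four loose upright amber glass bottles with blue screw caps (white dot in the middle of the cap): 95 mm tall, straight-sided, 40 mm in diameter from foot to cap apart from a 4 mm high neck groove under the 12 mm high cap. Stands on the table at the start. Origin: centre of its underside; z up its axis. Round, so its yaw does not matter.
- bottle_120: The tallest and thickest of four loose upright amber glass bottles with blue screw caps (white dot in the middle of the cap): 120 mm tall, straight-sided, 50 mm in diameter from foot to cap apart from a 4 mm high neck groove under the 12 mm high cap. Stands on the table at the start. Origin: centre of its underside; z up its axis. Round, so its yaw does not matter.
- rail: Fixed flat grey rail on the table, 400 mm long (its y), 64 mm wide (its x), 12 mm high. Origin: centre of its underside. Four flat dark round marks (51 mm across, pale rim) are printed on its top at y = -112.5, -37.5, 37.5 and 112.5 mm, x = 0. At each end of the row stands a fixed round stud (26 mm across, 14 mm high): one orange, one dark grey.
- start_marker: The fixed orange round stud, 26 mm across and 14 mm high, on top of the rail at one end or the other of its row of marks (rail x = 0, y = +178 or -178 mm; the dark grey stud has the other end). The marks lie 65.5, 140.5, 215.5 and 290.5 mm from it. Origin: centre of its underside (on the rail's top).
- wash_bottle: Bystander, leave alone: pale bottle with a white cap, 75 mm tall, 66 mm in diameter, standing on the table. Origin: centre of its underside.
- cap_box: Bystander, leave alone: green box with a white lid, 84 x 114 x 47 mm, standing on the table. Origin: centre of its underside.
- wrench: Bystander, leave alone: steel wrench 150 mm long lying on the table along its x axis, 8 mm high. Origin: underside, near the middle of its length.

How it is judged:
By the outcome, as a careful person would: the job done as asked, in the order asked, and still so for the second after the job is handed in, with the robot touching nothing.
It also fails if it takes over 90 s, if anything falls off the work surface, if the arm or the gripper's body presses on something with over 40 N, if the wrist force passes 120 N, or if a joint passes its speed limit or range.

## Working session

There is one attempt and no reset: what is moved stays moved. The work goes in short steps, Python scripts to look and compute and a tool call to move; the robot and the scene stay as the last step left them, time stands still between calls to the robot, and variables do not carry over. Pictures are saved under pics/ and viewed, at most 14 in all, crops included, and the job is handed in when it is done.

Besides the shell and the picture viewer there is one more tool, called after "Request:" as a command line: name --pt "numbers of a row" for each row, then --argument value for the rest. play_rows: Moves the arm, as the interface text tells. Its arguments: {"type":"object","properties":{"motion":{"type":"array","items":{"type":"array","items":{"type":"number"}}},"newtons":{"type":"number"}},"required":["motion"]}

```bash
mkdir -p pics
python3 - <<'E'
from rig import manip
import cv2
s=manip.get_state();print(s)
for n in("top","side"):
    d=manip.get_image(n);cv2.imwrite(f"pics/{n}0.png",d["img"][:,:,::-1]);print(n,d["fx"],d["fy"],d["cx"],d["cy"],d["D"],d["R"],d["t"])
E
```

```text
{'clock': 0.0, 'qpos': array([-1.23600188e+00,  2.76616624e-01,  1.50616622e+00, -2.83533570e-05,
        1.36073232e+00, -1.20971118e-01]), 'qd': array([ 0.00102275, -0.0004582 , -0.00110679, -0.00031333,  0.00020732,
        0.00120167]), 'effort': array([ 2.62682352e-04, -4.16771436e+01, -2.45800924e+01, -2.99022554e-05,
        1.08375467e-02, -2.17140456e-05]), 'position': array([ 0.25290292, -0.51577661,  0.23041422]), 'ee_rot': array([-9.54290514e-04,  9.74145769e-01,  2.25918340e-01, -1.16357087e-04]), 'contact_force': array([ 0.15335505, -1.36349645, -0.13073224]), 'moment': array([0.0521134 , 0.07807109, 0.0360857 ]), 'gripper_force': 0.0, 'width': 0.085544874485083}
top 433.5522284110224 433.5522284110224 279.41981784290107 203.75604046282808 [-0.13108744  0.          0.          0.          0.        ] [[-1.09883579e-02 -9.99938919e-01 -1.18898538e-03]
 [-9.97345529e-01  1.10454373e-02 -7.19714812e-02]
 [ 7.19802180e-02  3.94980860e-04 -9.97405982e-01]] [0.01548208 0.55865253 1.20174361]
side 407.2564570792691 407.2564570792691 273.49468637088574 206.04627576885764 [-0.07785601  0.          0.          0.          0.        ] [[-0.78131897 -0.62399742 -0.01295722]
 [-0.43116304  0.55464504 -0.71166517]
 [ 0.45126389 -0.55045082 -0.70239931]] [0.41814568 0.26829579 0.79036592]
```

View pics/top0.png

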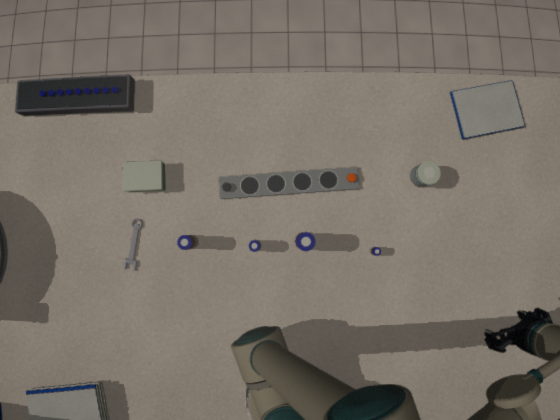

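View pics/side0.png

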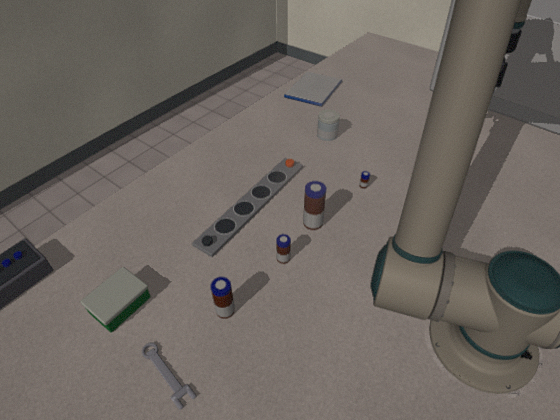

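The top view shows the rail around (290,182), with the orange stud at (352,178) and the grey stud at (227,187). The caps are at (185,242) for the 95, (255,245) for the 70, (306,241) for the 120 and (376,251) for the 45. The side view agrees.

```bash
cat > h.py <<'E'
from rig import manip
import cv2, numpy as np
from scipy.spatial.transform import Rotation
def ray(d,uv,z):
    K=np.array([[d["fx"],0,d["cx"]],[0,d["fy"],d["cy"]],[0,0,1]])
    n=cv2.undistortPoints(np.array(uv,float).reshape(-1,1,2),K,np.array(d["D"]))[:,0]
    R=np.array(d["R"]);o=-R.T@np.array(d["t"]);v=np.c_[n,np.ones(len(n))]@R
    return o+v*((z-o[2])/v[:,2])[:,None]
def blobs(m,lo,hi):
    n,_,st,c=cv2.connectedComponentsWithStats(m.astype(np.uint8))
    return [(c[i],st[i,4]) for i in range(1,n) if lo<st[i,4]<hi]
def caps(d,show=False):
    # filled cap contours (blue ring + dot) -> pixel centre, area
    h=cv2.cvtColor(d["img"],cv2.COLOR_RGB2HSV)
    m=cv2.inRange(h,(110,110,40),(130,255,255))
    cs,_=cv2.findContours(m,cv2.RETR_CCOMP,cv2.CHAIN_APPROX_NONE)[0:2]
    return cs,m
def goal(p):
    "shift in tool axes (units of 40 mm) from current TCP to p"
    s=manip.get_state();w,x,y,z=s["ee_rot"];R=Rotation.from_quat([x,y,z,w]).as_matrix()
    return R.T@(np.array(p)-s["position"])/.04
E
python3 - <<'E'
from h import *
for n in("top","side"):
    d=manip.get_image(n);h=cv2.cvtColor(d["img"],cv2.COLOR_RGB2HSV)
    cs,m=caps(d)
    # white dots: holes of the blue mask
    c,hi=cv2.findContours(m,cv2.RETR_CCOMP,cv2.CHAIN_APPROX_NONE)
    print(n)
    for i,k in enumerate(c):
        if cv2.contourArea(k)<5: continue
        M=cv2.moments(k);u=[M["m10"]/M["m00"],M["m01"]/M["m00"]]
        if u[1]<150: continue
        print("hole" if hi[0][i][3]>=0 else "outer",np.round(u,1),M["m00"],[np.round(ray(d,u,z)[0,:2],4).tolist() for z in(.045,.07,.095,.12)])
    o=cv2.inRange(h,(3,150,90),(15,255,255))
    for u,a in blobs(o,15,400): print("orange",u,a,ray(d,u,.026 if n=="top" else .02)[0])
    g=cv2.inRange(h,(0,0,0),(180,255,75))
    for u,a in blobs(g,60,500):
        if n=="top" and 150<u[1]<210 or n=="side" and 150<u[1]<260: print("dark",np.round(u,1),a,np.round(ray(d,u,.012)[0],4))
E
```

```text
top
outer [ 91.1 386. ] 13.5 [[0.0463, 0.5474], [0.0552, 0.5361], [0.0641, 0.5248], [0.073, 0.5136]]
outer [376.2 250.9] 37.0 [[0.4234, -0.2566], [0.4244, -0.251], [0.4254, -0.2455], [0.4264, -0.2399]]
hole [376.7 251. ] 32.0 [[0.4232, -0.2578], [0.4242, -0.2522], [0.4252, -0.2467], [0.4262, -0.2411]]
outer [254.3 245.5] 68.5 [[0.4429, 0.0796], [0.4435, 0.0781], [0.4441, 0.0766], [0.4446, 0.0751]]
hole [254.  245.5] 54.0 [[0.4428, 0.0804], [0.4434, 0.0789], [0.444, 0.0774], [0.4446, 0.0759]]
outer [184.5 241.9] 130.0 [[0.4541, 0.2729], [0.4544, 0.2674], [0.4548, 0.2619], [0.4551, 0.2563]]
hole [183.9 241.9] 79.0 [[0.4543, 0.2744], [0.4546, 0.2689], [0.455, 0.2633], [0.4553, 0.2577]]
outer [305.3 241.2] 231.5 [[0.453, -0.0608], [0.4533, -0.0593], [0.4537, -0.0579], [0.4541, -0.0564]]
hole [305.3 241.2] 113.5 [[0.4531, -0.0607], [0.4535, -0.0592], [0.4539, -0.0578], [0.4542, -0.0563]]
orange [351.18032787 177.37704918] 61 [ 0.63091423 -0.19444901  0.026     ]
dark [163. 178.] 97 [0.6375 0.3438 0.012 ]
dark [301.8 181.2] 219 [ 0.6231 -0.0551  0.012 ]
dark [328.  179.4] 219 [ 0.6276 -0.1
[... 794 characters left out ...]
, -0.0963], [0.4652, -0.0727], [0.4508, -0.0491]]
hole [315.2 187.1] 109.5 [[0.4979, -0.1274], [0.4833, -0.1035], [0.4687, -0.0796], [0.4541, -0.0557]]
outer [364.9 176.4] 22.5 [[0.4175, -0.244], [0.4057, -0.216], [0.394, -0.188], [0.3822, -0.16]]
orange [289.19148936 162.42553191] 47 [ 0.6313158  -0.19297195  0.02      ]
dark [276.4 176.4] 158 [ 0.6279 -0.1292  0.012 ]
dark [248.9 219. ] 248 [0.5809 0.0416 0.012 ]
dark [260.5 191.5] 177 [ 0.6228 -0.0543  0.012 ]
dark [315.  205.6] 379 [ 0.477  -0.0996  0.012 ]
dark [243.3 207.9] 205 [0.618  0.0208 0.012 ]
dark [224.7 225.5] 229 [0.6134 0.0953 0.012 ]
dark [208.3 240.1] 142 [0.6117 0.1542 0.012 ]
dark [284.6 250.4] 145 [0.4486 0.0667 0.012 ]
```

```bash
cat >> h.py <<'E'
B={45:(.4232,-.2572),70:(.4432,.0791),95:(.4546,.2636),120:(.4542,-.056)}
M={45:(.6278,-.1298),70:(.6230,-.0547),95:(.6181,.0202),120:(.6133,.0950)}
def rep(*ps):
    s=manip.get_state();w,x,y,z=s["ee_rot"];R=Rotation.from_quat([x,y,z,w]).as_matrix()
    print(round(s["clock"],2),np.round(s["position"],4),"turn units to go",round(-(93.66-np.degrees(np.arctan2(R[1,0],R[0,0])))/10,3),"F",np.round(s["contact_force"],1),round(s["width"],4))
    for p in ps: print(p,np.round(goal(p),3))
E
python3 -c "
from h import *
rep((*B[45],.1),(*B[45],.008))"
```

```text
0.2 [ 0.253  -0.516   0.2308] turn units to go -6.754 F [0.3 0.5 0.1] 0.0851
(0.4232, -0.2572, 0.1) [ 6.668 -3.933  3.275]
(0.4232, -0.2572, 0.008) [ 6.668 -3.931  5.575]
```

Request:
play_rows --pt "1.3 -0.8 0.4 -1.0 60" --pt "2.6 -1.55 0.8 -2.0 60" --pt "3.9 -2.3 1.2 -3.0 60" --pt "5.2 -3.07 1.6 -4.0 60" --pt "6.67 -3.93 2.0 -5.0 60" --newtons 30

```text
clock: 0.82
position: [0.4202, -0.2622, 0.1525]
ee_rot: [0.0, 0.786, 0.619, 0.0]
contact_force: [0.8, -0.0, 0.2]
width: 0.0599
gripper_force: 0.0
```

Request:
play_rows --pt "0 0 0 -0.9 60" --pt "0 0 0 -1.75 60" --pt "0 0 0 -1.75 60"

```text
clock: 1.2
position: [0.4195, -0.2635, 0.1529]
ee_rot: [-0.0, 0.685, 0.729, -0.0]
contact_force: [-0.1, -0.0, 0.9]
width: 0.06
gripper_force: 0.0
```

```bash
python3 -c "
from h import *
rep((*B[45],.1),(*B[45],.008))"
```

```text
1.2 [ 0.4195 -0.2635  0.1529] turn units to go -0.011 F [-0.1 -0.   0.9] 0.06
(0.4232, -0.2572, 0.1) [0.151 0.103 1.322]
(0.4232, -0.2572, 0.008) [0.151 0.103 3.622]
```

Request:
play_rows --pt "0.15 0.1 1.2 0 60" --pt "0.15 0.1 2.4 0 60" --pt "0.15 0.1 3.2 0 60" --pt "0.15 0.1 3.62 0 60" --pt "0.15 0.1 3.62 0 60"

```text
clock: 1.82
position: [0.4221, -0.2572, 0.007]
ee_rot: [-0.002, 0.685, 0.728, -0.0]
contact_force: [0.2, 0.2, 0.6]
width: 0.06
gripper_force: 0.0
```

```bash
python3 -c "
from h import *
rep((*B[45],.008))"
```

```text
1.82 [ 0.4221 -0.2572  0.007 ] turn units to go -0.02 F [0.2 0.2 0.6] 0.06
(0.4232, -0.2572, 0.008) [-0.001  0.029 -0.024]
```

Request:
play_rows --pt "0 0 0 0 30" --pt "0 0 0 0 20" --pt "0 0 0 0 20" --pt "0 0 0 0 20" --pt "0 0 0 0 20" --newtons 30

```text
clock: 2.45
position: [0.4237, -0.2582, 0.0093]
ee_rot: [0.001, 0.684, 0.729, -0.0]
contact_force: [-0.9, -0.3, 5.8]
width: 0.0232
gripper_force: 29.5
```

Request:
play_rows --pt "0 0 -0.3 0 20" --pt "0 0 -0.8 0 20" --pt "0 0 -1.2 0 20" --pt "0 0 -1.2 0 20"

```text
clock: 2.95
position: [0.424, -0.2582, 0.0578]
ee_rot: [0.002, 0.684, 0.729, 0.0]
contact_force: [0.5, -0.4, -0.8]
width: 0.023
gripper_force: 29.4
```

Run:
```python
from h import *
rep((*M[45],.055),(*M[45],.02))
a=manip.get_image("side");b=manip.get_image("top")
i=np.hstack([cv2.resize(a["img"][130:220,310:420],(440,360)),cv2.resize(b["img"][190:280,310:420],(360,360))])
cv2.imwrite("pics/g45.png",i[:,:,::-1])
```

```text
2.95 [ 0.424  -0.2582  0.0578] turn units to go -0.005 F [ 0.5 -0.4 -0.8] 0.023
(0.6278, -0.1298, 0.055) [2.883 5.288 0.076]
(0.6278, -0.1298, 0.02) [2.885 5.286 0.951]
```

View pics/g45.png

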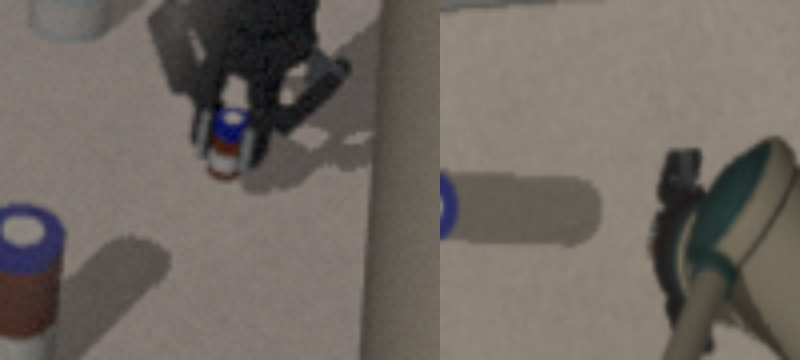

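The side view shows the 45 held upright between the pads.

Request:
play_rows --pt "0.6 1.1 0 0 20" --pt "1.3 2.4 0 0 20" --pt "2.0 3.7 0 0 20" --pt "2.6 4.8 0 0 20" --pt "2.86 5.28 0 0 20"

```text
clock: 3.68
position: [0.6282, -0.1283, 0.055]
ee_rot: [-0.0, 0.684, 0.73, -0.0]
contact_force: [-0.3, -0.8, -0.9]
width: 0.0229
gripper_force: 29.6
```

Request:
play_rows --pt "0 0 0.25 0 20" --pt "0 0 0.5 0 20" --pt "0 0 0.7 0 20" --pt "0 0 0.8 0 20" --pt "0 0 0.8 0 20"

```text
clock: 4.3
position: [0.626, -0.1306, 0.0239]
ee_rot: [-0.0, 0.685, 0.729, -0.0]
contact_force: [0.4, -0.5, -0.7]
width: 0.0233
gripper_force: 29.6
```

Run:
```python
from h import *
rep((*M[45],.021))
rep((*M[45],.021))
```

```text
4.3 [ 0.626  -0.1306  0.0239] turn units to go -0.009 F [ 0.4 -0.5 -0.7] 0.0233
(0.6278, -0.1298, 0.021) [0.016 0.046 0.073]
4.3 [ 0.626  -0.1306  0.0239] turn units to go -0.009 F [ 0.4 -0.5 -0.7] 0.0233
(0.6278, -0.1298, 0.021) [0.016 0.046 0.073]
```

Request:
play_rows --pt "0 0 0.04 0 20" --pt "0 0 0.07 0 20" --pt "0 0 0.07 0 20"

```text
clock: 4.68
position: [0.6267, -0.1301, 0.0215]
ee_rot: [0.0, 0.684, 0.729, 0.0]
contact_force: [-1.2, -0.2, -1.0]
width: 0.0231
gripper_force: 29.6
```

Run:
```python
from h import *
d=manip.get_image("side");rep((*M[45],.021))
cs,m=caps(d)
for u,a in blobs(m>0,8,400):
    if u[1]<200 and u[0]>200: print(u,a)
cv2.imwrite("pics/p45.png",cv2.resize(d["img"][110:230,220:360],None,fx=5,fy=5)[:,:,::-1])
```

```text
4.72 [ 0.6267 -0.1301  0.0215] turn units to go -0.004 F [ 0.7 -0.3 -0.5] 0.0226
(0.6278, -0.1298, 0.021) [0.005 0.028 0.013]
[317.90909091 103.81818182] 11
[274.88888889 166.59259259] 27
[314.68518519 190.27777778] 162
```

View pics/p45.png

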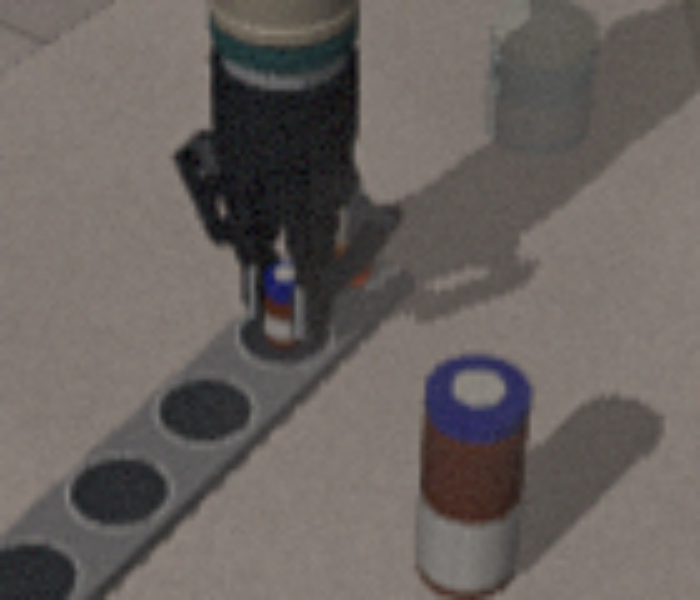

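The 45 hangs just above the first mark, next to the orange stud, so I'll creep down to contact.

Request:
play_rows --pt "0.01 0.02 0.03 0 20" --pt "0.01 0.02 0.03 0 20"

```text
clock: 4.97
position: [0.6269, -0.13, 0.0214]
ee_rot: [0.0, 0.684, 0.729, -0.001]
contact_force: [-3.1, -1.4, 6.5]
width: 0.0233
gripper_force: 30.2
```

Request:
play_rows --pt "0 0 0.025 0 20" --pt "0 0 0.025 0 20"

```text
clock: 5.22
position: [0.6269, -0.13, 0.0213]
ee_rot: [0.0, 0.684, 0.729, -0.0]
contact_force: [-4.8, 0.1, 11.3]
width: 0.0234
gripper_force: 30.7
```

Request:
play_rows --pt "0 0 -0.03 0 22" --pt "0 0 -0.03 0 26" --pt "0 0 -0.03 0 32" --pt "0 0 -0.03 0 55" --pt "0 0 -0.03 0 55"

```text
clock: 5.85
position: [0.6274, -0.1296, 0.0202]
ee_rot: [-0.0, 0.684, 0.729, -0.0]
contact_force: [0.1, 0.8, 0.8]
width: 0.0545
gripper_force: 0.0
```

Request:
play_rows --pt "0 0 -1.0 0 55" --pt "0 0 -2.2 0 60" --pt "0 0 -3.5 0 60" --pt "0 0 -4.0 0 60"

```text
clock: 6.35
position: [0.6291, -0.1302, 0.1844]
ee_rot: [0.003, 0.684, 0.729, 0.001]
contact_force: [-0.0, -0.8, 0.0]
width: 0.0599
gripper_force: 0.0
```

```bash
cat >> h.py <<'E'
def look(hs):
    "cap-dot positions per view for bottles with top heights hs"
    for n in("top","side"):
        d=manip.get_image(n);cs,m=caps(d)
        c,hi=cv2.findContours(m,cv2.RETR_CCOMP,cv2.CHAIN_APPROX_NONE)
        for i,k in enumerate(c):
            M_=cv2.moments(k)
            if M_["m00"]<5: continue
            u=[M_["m10"]/M_["m00"],M_["m01"]/M_["m00"]]
            for z in hs:
                p=ray(d,u,z)[0]
                if .35<p[0]<.7 and -.35<p[1]<.35: print(n,"hole" if hi[0][i][3]>=0 else "outer",z,M_["m00"],np.round(p[:2],4))
E
python3 - <<'E'
from h import *
rep((*B[70],.15),(*B[70],.02));look([.057])
E
```

```text
6.35 [ 0.6291 -0.1302  0.1844] turn units to go -0.004 F [-0.  -0.8  0. ] 0.0599
(0.4432, 0.0791, 0.15) [ 5.516 -4.313  0.821]
(0.4432, 0.0791, 0.02) [ 5.524 -4.332  4.071]
top outer 0.057 68.0 [0.4429 0.0787]
top hole 0.057 54.0 [0.4431 0.0797]
top outer 0.057 130.0 [0.4544 0.2702]
top hole 0.057 79.0 [0.4545 0.2717]
side outer 0.057 274.0 [0.4719 0.2509]
side hole 0.057 101.5 [0.4758 0.2475]
side outer 0.057 119.0 [0.4464 0.0761]
side hole 0.057 55.0 [0.4497 0.0716]
side outer 0.057 205.0 [ 0.4874 -0.1086]
side hole 0.057 110.5 [ 0.4908 -0.1159]
side outer 0.057 21.0 [ 0.6181 -0.118 ]
```

Request:
play_rows --pt "0.8 -0.6 0 0 65" --pt "2.0 -1.55 0.1 0 65" --pt "3.2 -2.5 0.3 0 65" --pt "4.4 -3.4 0.6 0 65" --pt "5.52 -4.31 0.8 0 65"

```text
clock: 7.08
position: [0.4387, 0.0811, 0.1465]
ee_rot: [-0.001, 0.685, 0.729, -0.001]
contact_force: [-0.1, 1.0, -0.1]
width: 0.0653
gripper_force: 0.0
```

Run:
```python
from h import *
rep((*B[70],.02));look([.057])
```

```text
7.08 [0.4387 0.0811 0.1465] turn units to go -0.008 F [-0.1  1.  -0.1] 0.0653
(0.4432, 0.0791, 0.02) [-0.059  0.12   3.161]
top outer 0.057 131.0 [0.4544 0.2703]
top hole 0.057 79.0 [0.4545 0.2717]
top outer 0.057 202.0 [ 0.4536 -0.0593]
top hole 0.057 131.0 [ 0.453 -0.06 ]
top outer 0.057 41.0 [ 0.627  -0.1292]
top hole 0.057 36.5 [ 0.6274 -0.1292]
side outer 0.057 274.0 [0.472  0.2508]
side hole 0.057 104.0 [0.4759 0.2478]
side outer 0.057 118.5 [0.4464 0.0759]
side hole 0.057 54.5 [0.4496 0.0715]
```

The 45 is within 1 mm of its mark. Now the 70.

Request:
play_rows --pt "-0.05 0.1 0.8 0 65" --pt "-0.05 0.1 1.8 0 65" --pt "-0.05 0.1 2.7 0 65" --pt "-0.05 0.1 3.16 0 65" --pt "-0.05 0.1 3.16 0 65"

```text
clock: 7.8
position: [0.4438, 0.0777, 0.02]
ee_rot: [-0.002, 0.685, 0.729, -0.002]
contact_force: [-0.1, -0.1, 0.4]
width: 0.0648
gripper_force: 0.0
```

Request:
play_rows --pt "0 0 0 0 40" --pt "0 0 0 0 28" --pt "0 0 0 0 28" --pt "0 0 0 0 28" --pt "0 0 0 0 28" --newtons 35

```text
clock: 8.43
position: [0.4464, 0.0781, 0.0228]
ee_rot: [0.001, 0.684, 0.729, 0.001]
contact_force: [0.1, 0.7, 6.0]
width: 0.0313
gripper_force: 34.9
```

Request:
play_rows --pt "0 0 -0.3 0 28" --pt "0 0 -0.9 0 28" --pt "0 0 -1.5 0 28" --pt "0 0 -1.5 0 28"

```text
clock: 8.93
position: [0.4469, 0.0782, 0.0838]
ee_rot: [0.002, 0.684, 0.729, 0.002]
contact_force: [0.1, -0.0, -0.7]
width: 0.0311
gripper_force: 34.8
```

Run:
```python
from h import *
rep((*M[70],.08),(*M[70],.032))
```

```text
8.93 [0.4469 0.0782 0.0838] turn units to go -0.004 F [ 0.1 -0.  -0.7] 0.0311
(0.623, -0.0547, 0.08) [-3.593  4.184  0.114]
(0.623, -0.0547, 0.032) [-3.593  4.179  1.313]
```

Request:
play_rows --pt "-0.7 0.8 0 0 28" --pt "-1.6 1.9 0 0 28" --pt "-2.5 2.95 0 0 28" --pt "-3.2 3.8 0 0 28" --pt "-3.6 4.2 0 0 28"

```text
clock: 9.55
position: [0.6237, -0.0566, 0.0805]
ee_rot: [-0.0, 0.685, 0.729, -0.0]
contact_force: [-0.0, 0.0, -1.1]
width: 0.0312
gripper_force: 34.9
```

Request:
play_rows --pt "0 0 0.3 0 28" --pt "0 0 0.7 0 28" --pt "0 0 1.0 0 28" --pt "0 0 1.1 0 28" --pt "0 0 1.1 0 28"

```text
clock: 10.18
position: [0.6219, -0.0546, 0.0377]
ee_rot: [-0.0, 0.684, 0.729, -0.0]
contact_force: [0.7, 0.5, -0.9]
width: 0.0312
gripper_force: 34.9
```

Run:
```python
from h import *
rep((*M[70],.034))
look([.084])
```

```text
10.18 [ 0.6219 -0.0546  0.0377] turn units to go -0.002 F [ 0.7  0.5 -0.9] 0.0312
(0.623, -0.0547, 0.034) [-0.004  0.028  0.094]
top outer 0.084 130.0 [0.4548 0.2643]
top hole 0.084 79.0 [0.4548 0.2657]
side outer 0.084 274.0 [0.457  0.2624]
side hole 0.084 101.5 [0.4606 0.2592]
side outer 0.084 218.0 [ 0.4721 -0.0833]
side hole 0.084 103.5 [ 0.4752 -0.0901]
side outer 0.084 39.5 [ 0.6173 -0.0395]
```

Request:
play_rows --pt "0 0.02 0.05 0 28" --pt "0 0.02 0.09 0 28" --pt "0 0.02 0.09 0 28"

```text
clock: 10.65
position: [0.6235, -0.0551, 0.0349]
ee_rot: [0.0, 0.684, 0.729, 0.0]
contact_force: [0.1, 0.2, 2.2]
width: 0.0315
gripper_force: 34.9
```

Request:
play_rows --pt "0 0 0.03 0 28" --pt "0 0 0.03 0 28"

```text
clock: 10.9
position: [0.6235, -0.0551, 0.0349]
ee_rot: [0.001, 0.684, 0.729, 0.0]
contact_force: [-2.1, 0.4, 9.4]
width: 0.031
gripper_force: 35.7
```

Request:
play_rows --pt "0 0 -0.03 0 30" --pt "0 0 -0.03 0 34" --pt "0 0 -0.03 0 42" --pt "0 0 -0.03 0 65" --pt "0 0 -0.03 0 65"

```text
clock: 11.52
position: [0.623, -0.055, 0.0342]
ee_rot: [-0.0, 0.684, 0.729, -0.0]
contact_force: [-0.3, -0.3, 0.4]
width: 0.0648
gripper_force: 0.0
```

Request:
play_rows --pt "0 0 -1.0 0 65" --pt "0 0 -2.2 0 70" --pt "0 0 -3.2 0 75" --pt "0 0 -3.7 0 75"

```text
clock: 12.02
position: [0.6242, -0.0552, 0.1853]
ee_rot: [0.002, 0.684, 0.729, 0.001]
contact_force: [-0.3, -0.1, -1.6]
width: 0.075
gripper_force: 0.0
```

Run:
```python
from h import *
rep((*B[95],.17),(*B[95],.04));look([.095])
```

```text
12.03 [ 0.6242 -0.0552  0.1853] turn units to go -0.004 F [-0.3 -0.1 -1.6] 0.075
(0.4546, 0.2636, 0.17) [ 8.221 -3.729  0.358]
(0.4546, 0.2636, 0.04) [ 8.225 -3.743  3.608]
top outer 0.095 129.0 [0.4551 0.2619]
top hole 0.095 79.0 [0.455  0.2633]
top outer 0.095 62.0 [ 0.4656 -0.0599]
top outer 0.095 12.0 [ 0.6159 -0.0433]
top outer 0.095 43.5 [ 0.6217 -0.1247]
top hole 0.095 32.5 [ 0.6222 -0.1245]
side outer 0.095 273.0 [0.4508 0.2672]
side hole 0.095 102.5 [0.4544 0.264 ]
side outer 0.095 218.0 [ 0.4655 -0.073 ]
side hole 0.095 104.0 [ 0.4684 -0.0796]
side outer 0.095 47.0 [ 0.6034 -0.0314]
side outer 0.095 20.5 [ 0.5893 -0.0817]
```

Request:
play_rows --pt "1.0 -0.45 0 0 75" --pt "2.3 -1.05 0 0 75" --pt "3.6 -1.65 0 0 75" --pt "4.9 -2.2 0 0 75" --pt "6.2 -2.8 0 0 75"

```text
clock: 12.75
position: [0.494, 0.1868, 0.181]
ee_rot: [-0.001, 0.685, 0.729, -0.001]
contact_force: [0.8, -0.0, 0.7]
width: 0.0751
gripper_force: 0.0
```

Request:
play_rows --pt "1.2 -0.55 0.1 0 75" --pt "2.02 -0.93 0.2 0 75" --pt "2.02 -0.93 0.2 0 75"

```text
clock: 13.12
position: [0.451, 0.2652, 0.1727]
ee_rot: [-0.001, 0.683, 0.73, -0.001]
contact_force: [0.9, 0.9, -0.1]
width: 0.0746
gripper_force: 0.0
```

Run:
```python
from h import *
rep((*B[95],.04));look([.082])
```

```text
13.12 [0.451  0.2652 0.1727] turn units to go 0.018 F [ 0.9  0.9 -0.1] 0.0746
(0.4546, 0.2636, 0.04) [-0.045  0.098  3.317]
top outer 0.082 48.0 [0.4555 0.2601]
top outer 0.082 201.5 [ 0.4544 -0.0583]
top hole 0.082 139.0 [ 0.4531 -0.0585]
top outer 0.082 41.5 [ 0.6236 -0.1262]
top hole 0.082 36.5 [ 0.6241 -0.1263]
top outer 0.082 77.0 [ 0.6218 -0.0539]
top hole 0.082 53.0 [ 0.6231 -0.0537]
side outer 0.082 276.0 [0.4581 0.2615]
side hole 0.082 101.5 [0.4617 0.2583]
side outer 0.082 83.0 [ 0.6175 -0.0472]
side hole 0.082 36.5 [ 0.6218 -0.0528]
side outer 0.082 20.5 [ 0.5994 -0.0941]
```

The 70 is also within about 1.5 mm of its mark. Now the 95.

Request:
play_rows --pt "-0.04 0.09 0.8 0 75" --pt "-0.04 0.09 1.8 0 75" --pt "-0.04 0.09 2.8 0 75" --pt "-0.04 0.09 3.3 0 75" --pt "-0.04 0.09 3.3 0 75"

```text
clock: 13.85
position: [0.4565, 0.2606, 0.0406]
ee_rot: [-0.001, 0.685, 0.728, -0.002]
contact_force: [-0.9, 0.2, 0.1]
width: 0.0751
gripper_force: 0.0
```

Request:
play_rows --pt "0 0 0 0 50" --pt "0 0 0 0 36" --pt "0 0 0 0 36" --pt "0 0 0 0 36" --pt "0 0 0 0 36" --newtons 40

```text
clock: 14.48
position: [0.4579, 0.2626, 0.0435]
ee_rot: [0.001, 0.684, 0.729, 0.001]
contact_force: [-0.3, -1.0, 6.1]
width: 0.0398
gripper_force: 40.1
```

Request:
play_rows --pt "0 0 -0.3 0 36" --pt "0 0 -0.9 0 36" --pt "0 0 -1.2 0 36" --pt "0 0 -1.2 0 36"

```text
clock: 14.98
position: [0.4577, 0.2627, 0.0913]
ee_rot: [0.0, 0.684, 0.729, 0.001]
contact_force: [-1.3, 0.4, -1.6]
width: 0.0392
gripper_force: 40.2
```

Run:
```python
from h import *
rep((*M[95],.09),(*M[95],.054))
d=manip.get_image("side");cv2.imwrite("pics/g95.png",cv2.resize(d["img"][180:340,150:310],(600,600))[:,:,::-1])
```

```text
14.97 [0.4577 0.2627 0.0913] turn units to go -0.004 F [-1.3  0.4 -1.6] 0.0392
(0.6181, 0.0202, 0.09) [-6.304  3.618  0.036]
(0.6181, 0.0202, 0.054) [-6.304  3.617  0.936]
```

View pics/g95.png

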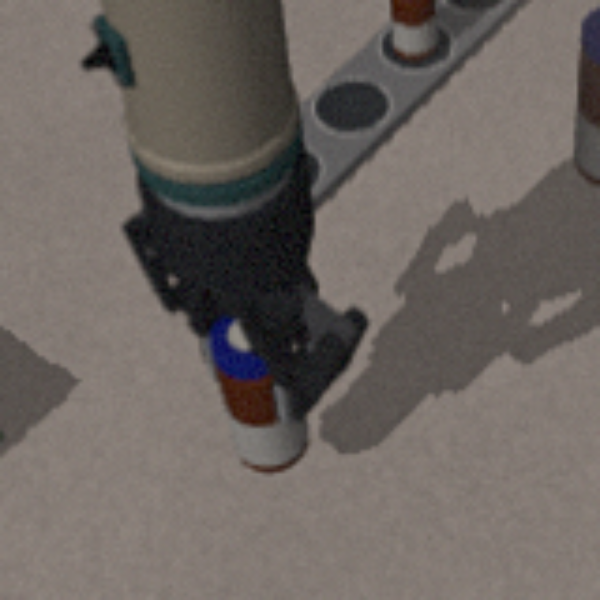

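The 95 is held upright with about 48 mm of clearance below it.

Request:
play_rows --pt "-0.7 0.4 0 0 36" --pt "-1.8 1.05 0 0 36" --pt "-2.9 1.7 0 0 36" --pt "-4.0 2.35 0 0 36" --pt "-5.0 2.9 0 0 36"

```text
clock: 15.65
position: [0.5858, 0.0685, 0.0891]
ee_rot: [-0.001, 0.685, 0.729, -0.001]
contact_force: [1.4, 0.5, -1.9]
width: 0.0394
gripper_force: 40.3
```

Request:
play_rows --pt "-0.8 0.45 0 0 36" --pt "-1.3 0.72 0.1 0 36" --pt "-1.3 0.72 0.4 0 36" --pt "-1.3 0.72 0.7 0 36" --pt "-1.3 0.72 0.7 0 36"

```text
clock: 16.27
position: [0.6152, 0.0215, 0.0605]
ee_rot: [-0.002, 0.684, 0.73, -0.001]
contact_force: [0.4, -0.1, -0.9]
width: 0.0394
gripper_force: 40.4
```

Run:
```python
from h import *
rep((*M[95],.055))
```

```text
16.27 [0.6152 0.0215 0.0605] turn units to go 0.004 F [ 0.4 -0.1 -0.9] 0.0394
(0.6181, 0.0202, 0.055) [-0.036  0.071  0.138]
```

Request:
play_rows --pt "-0.03 0.05 0.06 0 36" --pt "-0.03 0.05 0.1 0 36" --pt "-0.03 0.05 0.1 0 36"

```text
clock: 16.65
position: [0.6197, 0.0191, 0.0586]
ee_rot: [0.0, 0.684, 0.729, 0.0]
contact_force: [0.7, 0.2, -0.4]
width: 0.0395
gripper_force: 40.4
```

Run:
```python
from h import *
rep((*M[95],.055))
```

```text
16.65 [0.6197 0.0191 0.0586] turn units to go -0.003 F [ 0.7  0.2 -0.4] 0.0395
(0.6181, 0.0202, 0.055) [ 0.029 -0.037  0.09 ]
```

Request:
play_rows --pt "0 -0.035 0.05 0 36" --pt "0 -0.035 0.08 0 36" --pt "0 -0.035 0.08 0 36"

```text
clock: 17.02
position: [0.618, 0.0188, 0.0556]
ee_rot: [-0.0, 0.684, 0.729, -0.0]
contact_force: [-1.2, 0.5, 1.6]
width: 0.0392
gripper_force: 40.6
```

Request:
play_rows --pt "0 0 0.025 0 36" --pt "0 0 0.025 0 36"

```text
clock: 17.27
position: [0.618, 0.0188, 0.0555]
ee_rot: [0.0, 0.684, 0.729, -0.0]
contact_force: [-4.2, 0.3, 8.5]
width: 0.0397
gripper_force: 41.3
```

Request:
play_rows --pt "0 0 -0.03 0 38" --pt "0 0 -0.03 0 42" --pt "0 0 -0.03 0 50" --pt "0 0 -0.03 0 70" --pt "0 0 -0.03 0 70"

```text
clock: 17.9
position: [0.6183, 0.0189, 0.0553]
ee_rot: [0.0, 0.684, 0.729, 0.0]
contact_force: [-0.8, -0.7, 0.6]
width: 0.0698
gripper_force: 0.0
```

Request:
play_rows --pt "0 0 -1.0 0 75" --pt "0 0 -2.2 0 80" --pt "0 0 -3.2 0 83" --pt "0 0 -3.7 0 83" --pt "0 0 -3.7 0 83"

```text
clock: 18.52
position: [0.6193, 0.0188, 0.2053]
ee_rot: [0.002, 0.684, 0.729, 0.001]
contact_force: [0.1, -0.2, -0.3]
width: 0.0834
gripper_force: 0.0
```

Run:
```python
from h import *
rep((*B[120],.2),(*B[120],.064));look([.107,.12])
```

```text
18.52 [0.6193 0.0188 0.2053] turn units to go -0.004 F [ 0.1 -0.2 -0.3] 0.0834
(0.4542, -0.056, 0.2) [-1.606 -4.238  0.116]
(0.4542, -0.056, 0.064) [-1.603 -4.253  3.516]
top outer 0.107 57.5 [ 0.4515 -0.0702]
top outer 0.12 57.5 [ 0.4517 -0.0693]
top outer 0.107 42.5 [ 0.6202 -0.1231]
top outer 0.12 42.5 [ 0.6184 -0.1216]
top hole 0.107 35.5 [ 0.6206 -0.1235]
top hole 0.12 35.5 [ 0.6189 -0.122 ]
side outer 0.107 216.5 [ 0.4585 -0.0612]
side outer 0.12 216.5 [ 0.451  -0.0489]
side hole 0.107 108.0 [ 0.4623 -0.0682]
side hole 0.12 108.0 [ 0.4547 -0.0557]
side outer 0.107 149.0 [0.61   0.0265]
side outer 0.12 149.0 [0.5995 0.037 ]
side hole 0.107 57.5 [0.6153 0.0204]
side hole 0.12 57.5 [0.6046 0.0311]
side outer 0.107 48.0 [ 0.5935 -0.0198]
side outer 0.12 48.0 [ 0.5833 -0.0084]
side outer 0.107 20.5 [ 0.5801 -0.0702]
side outer 0.12 20.5 [ 0.5701 -0.0578]
```

Request:
play_rows --pt "-0.4 -1.0 0 0 83" --pt "-0.9 -2.3 0 0 83" --pt "-1.4 -3.6 0 0 83" --pt "-1.6 -4.24 0 0 83" --pt "-1.6 -4.24 0 0 83"

```text
clock: 19.25
position: [0.4505, -0.0558, 0.2022]
ee_rot: [-0.001, 0.685, 0.728, -0.001]
contact_force: [-0.5, -0.2, 0.2]
width: 0.0828
gripper_force: 0.0
```

Run:
```python
from h import *
rep((*B[120],.066));look([.107])
```

```text
19.25 [ 0.4505 -0.0558  0.2022] turn units to go -0.015 F [-0.5 -0.2  0.2] 0.0828
(0.4542, -0.056, 0.066) [-0.015  0.102  3.404]
top outer 0.107 41.5 [ 0.6203 -0.1233]
top hole 0.107 36.5 [ 0.6208 -0.1234]
top outer 0.107 135.0 [0.6148 0.0194]
top hole 0.107 76.5 [0.6159 0.0199]
top outer 0.107 81.5 [ 0.6189 -0.052 ]
top hole 0.107 52.0 [ 0.6198 -0.0526]
side outer 0.107 110.0 [ 0.4557 -0.0549]
side outer 0.107 150.0 [0.6101 0.0264]
side hole 0.107 57.5 [0.6156 0.0204]
side outer 0.107 47.5 [ 0.594  -0.0198]
side outer 0.107 21.5 [ 0.5799 -0.0699]
```

Request:
play_rows --pt "0 0.02 0.8 0 83" --pt "0 0.02 1.8 0 83" --pt "0 0.02 2.8 0 83" --pt "0 0.02 3.38 0 83" --pt "0 0.02 3.38 0 83"

```text
clock: 19.98
position: [0.4534, -0.0549, 0.0661]
ee_rot: [-0.002, 0.684, 0.729, -0.001]
contact_force: [0.3, 0.0, 0.3]
width: 0.0827
gripper_force: 0.0
```

Request:
play_rows --pt "0 0 0 0 65" --pt "0 0 0 0 46" --pt "0 0 0 0 46" --pt "0 0 0 0 46" --pt "0 0 0 0 46" --newtons 50

```text
clock: 20.6
position: [0.4549, -0.0559, 0.0694]
ee_rot: [0.001, 0.685, 0.729, 0.001]
contact_force: [-1.5, 0.9, 6.6]
width: 0.0488
gripper_force: 51.9
```

Request:
play_rows --pt "0 0 -0.3 0 46" --pt "0 0 -0.9 0 46" --pt "0 0 -1.2 0 46" --pt "0 0 -1.2 0 46"

```text
clock: 21.1
position: [0.4543, -0.0558, 0.117]
ee_rot: [0.001, 0.684, 0.729, 0.0]
contact_force: [0.3, -0.6, -3.0]
width: 0.0489
gripper_force: 52.3
```

Run:
```python
from h import *
rep((*M[120],.115),(*M[120],.08))
d=manip.get_image("side");cv2.imwrite("pics/g120.png",cv2.resize(d["img"][110:270,190:350],(600,600))[:,:,::-1])
```

```text
21.1 [ 0.4543 -0.0558  0.117 ] turn units to go -0.005 F [ 0.3 -0.6 -3. ] 0.0489
(0.6133, 0.095, 0.115) [3.513 4.205 0.057]
(0.6133, 0.095, 0.08) [3.513 4.203 0.932]
```

View pics/g120.png

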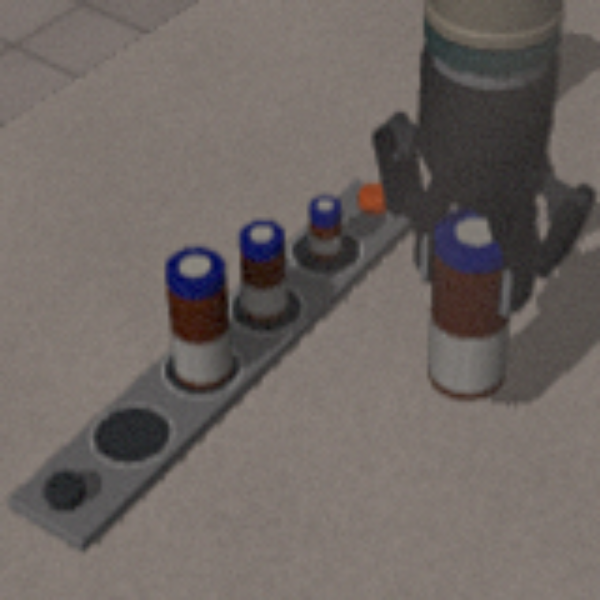

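The 120 is held upright, and the other three stand on their marks. I'll go along y first, then x, so the fingers stay clear of the 95.

Request:
play_rows --pt "0.8 0 0 0 46" --pt "1.9 0 0 0 46" --pt "2.9 0.2 0 0 46" --pt "3.51 0.8 0 0 46" --pt "3.51 1.7 0 0 46"

```text
clock: 21.78
position: [0.5113, 0.0908, 0.1151]
ee_rot: [-0.001, 0.683, 0.73, -0.001]
contact_force: [1.0, -0.3, -2.4]
width: 0.0491
gripper_force: 52.3
```

Request:
play_rows --pt "0 1.0 0 0 46" --pt "0 1.9 0 0 46" --pt "0 2.45 0 0 46" --pt "0 2.5 0.3 0 46" --pt "0 2.5 0.6 0 46"

```text
clock: 22.4
position: [0.6105, 0.0949, 0.09]
ee_rot: [-0.001, 0.684, 0.729, -0.002]
contact_force: [-0.1, 0.1, -2.7]
width: 0.049
gripper_force: 52.5
```

Request:
play_rows --pt "0 0 0 0 46" --pt "0 0 0 0 46"

```text
clock: 22.65
position: [0.6118, 0.0951, 0.0921]
ee_rot: [-0.0, 0.684, 0.729, -0.0]
contact_force: [0.2, -0.3, -2.8]
width: 0.0489
gripper_force: 52.6
```

Run:
```python
from h import *
rep((*M[120],.0815))
```

```text
22.65 [0.6118 0.0951 0.0921] turn units to go -0.004 F [ 0.2 -0.3 -2.8] 0.0489
(0.6133, 0.095, 0.0815) [-0.005  0.038  0.266]
```

Request:
play_rows --pt "0 0.035 0.1 0 46" --pt "0 0.035 0.2 0 46" --pt "0 0.035 0.25 0 46" --pt "0 0.035 0.25 0 46"

```text
clock: 23.15
position: [0.6138, 0.0952, 0.082]
ee_rot: [-0.0, 0.684, 0.729, -0.0]
contact_force: [-0.3, -0.4, -3.4]
width: 0.0491
gripper_force: 52.6
```

Request:
play_rows --pt "0 0 0.025 0 46" --pt "0 0 0.025 0 46"

```text
clock: 23.4
position: [0.6141, 0.0952, 0.0815]
ee_rot: [0.0, 0.684, 0.729, 0.0]
contact_force: [-0.0, 0.1, -0.3]
width: 0.0489
gripper_force: 52.7
```

Request:
play_rows --pt "0 0 0.025 0 46" --pt "0 0 0.025 0 46"

```text
clock: 23.65
position: [0.6142, 0.0952, 0.0815]
ee_rot: [0.0, 0.684, 0.729, 0.0]
contact_force: [-2.1, 0.0, 5.9]
width: 0.0491
gripper_force: 53.3
```

Request:
play_rows --pt "0 0 -0.02 0 48" --pt "0 0 -0.02 0 52" --pt "0 0 -0.02 0 60" --pt "0 0 -0.02 0 82" --pt "0 0 -0.02 0 82"

```text
clock: 24.28
position: [0.6141, 0.0952, 0.0809]
ee_rot: [0.0, 0.684, 0.729, -0.0]
contact_force: [-0.3, 0.2, -0.1]
width: 0.082
gripper_force: 0.0
```

Request:
play_rows --pt "0 0 -1.0 0 83" --pt "0 0 -2.2 0 83" --pt "0 0 -3.2 0 83" --pt "0 0 -3.7 0 83" --pt "0 0 -3.7 0 83"

```text
clock: 24.9
position: [0.615, 0.0952, 0.2309]
ee_rot: [0.002, 0.684, 0.729, 0.001]
contact_force: [-0.6, 0.4, -1.0]
width: 0.0828
gripper_force: 0.0
```

Request:
play_rows --pt "0.0 -1.2 0 0 83" --pt "0.0 -2.4 0 0 83" --pt "0 -3.6 0 0 83" --pt "0 -4.5 0 0 83" --pt "0 -4.5 0 0 83"

```text
clock: 25.52
position: [0.4308, 0.0838, 0.2277]
ee_rot: [-0.001, 0.684, 0.729, -0.001]
contact_force: [0.1, -0.4, 0.6]
width: 0.0831
gripper_force: 0.0
```

Run:
```python
from h import *
rep();look([.057,.082,.107,.132]);print(M)
d=manip.get_image("side");cv2.imwrite("pics/end.png",cv2.resize(d["img"][110:270,190:350],(600,600))[:,:,::-1])
```

```text
25.52 [0.4308 0.0838 0.2277] turn units to go -0.003 F [ 0.1 -0.4  0.6] 0.0831
top outer 0.057 41.0 [ 0.627  -0.1292]
top outer 0.082 41.0 [ 0.6237 -0.1263]
top outer 0.107 41.0 [ 0.6204 -0.1234]
top outer 0.132 41.0 [ 0.6171 -0.1205]
top hole 0.057 36.5 [ 0.6274 -0.1292]
top hole 0.082 36.5 [ 0.6241 -0.1263]
top hole 0.107 36.5 [ 0.6208 -0.1234]
top hole 0.132 36.5 [ 0.6175 -0.1205]
top outer 0.057 79.5 [ 0.6252 -0.0548]
top outer 0.082 79.5 [ 0.6219 -0.0535]
top outer 0.107 79.5 [ 0.6186 -0.0521]
top outer 0.132 79.5 [ 0.6154 -0.0508]
top hole 0.057 52.0 [ 0.6265 -0.0549]
top hole 0.082 52.0 [ 0.6232 -0.0535]
top hole 0.107 52.0 [ 0.6199 -0.0522]
top hole 0.132 52.0 [ 0.6166 -0.0508]
top outer 0.057 136.0 [0.6213 0.0199]
top outer 0.082 136.0 [0.6181 0.0197]
top outer 0.107 136.0 [0.6149 0.0195]
top outer 0.132 136.0 [0.6118 0.0192]
top hole 0.057 76.5 [0.6223 0.0204]
top hole 0.082 76.5 [0.6191 0.0202]
top hole 0.107 76.5 [0.6159 0.0199]
top hole 0.132 76.5 [0.6127 0.0197]
top outer 0.057 236.5 [0.6218 0.1   ]
top outer 0.082 236.5 [0.6186 0.0981]
top outer 0.107 236.5 [0.6154 0.0
[... 510 characters left out ...]
7 151.5 [ 0.6507 -0.0141]
side outer 0.082 151.5 [0.6304 0.0061]
side outer 0.107 151.5 [0.61   0.0263]
side outer 0.132 151.5 [0.5897 0.0465]
side hole 0.057 57.5 [ 0.6564 -0.0204]
side hole 0.082 57.5 [0.6358 0.    ]
side hole 0.107 57.5 [0.6153 0.0204]
side hole 0.132 57.5 [0.5948 0.0409]
side outer 0.057 36.5 [ 0.6353 -0.0603]
side outer 0.082 36.5 [ 0.6155 -0.0385]
side outer 0.107 36.5 [ 0.5958 -0.0166]
side outer 0.132 36.5 [0.576  0.0053]
side outer 0.057 22.5 [ 0.6177 -0.1182]
side outer 0.082 22.5 [ 0.5985 -0.0943]
side outer 0.107 22.5 [ 0.5794 -0.0703]
side outer 0.132 22.5 [ 0.5603 -0.0464]
{45: (0.6278, -0.1298), 70: (0.623, -0.0547), 95: (0.6181, 0.0202), 120: (0.6133, 0.095)}
```

View pics/end.png

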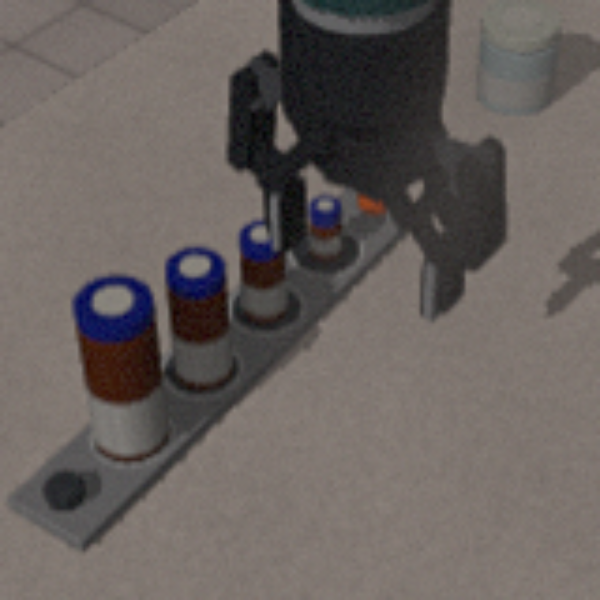

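All four bottles stand upright on their marks. The 45, 70 and 120 are within about 1.5 mm of centre, the 95 within about 2.5 mm. The arm is clear.

```bash
python3 -c "
from rig import manip
print(manip.sign_off())"
```

```text
the job is handed in; nothing more can be done
None
```

The four blue-capped bottles stand upright on the rail in order of height, shortest next to the orange stud, each measured within about 2.5 mm of its mark's centre; I handed the job in after about 26 s on the robot's clock and got no verdict back.

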